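# Hang the red palm sander on the spring-balanced arm

### The arm

A 6-joint arm with a two-finger parallel gripper is mounted at the origin on the work surface. World frame = base frame: x ahead of the robot, y to its left, z up, the work surface at z = 0. Lengths are in mm, angles in rad, forces in N, time in s.
With the tool pointing down it reaches from about 300 to 775 mm from the base axis. Payload 14.6 kg.
Tool frame: the origin (TCP) lies between the finger pads; the fingertips stand 25 mm ahead of it and the grasp point (between the pads) lies 6 mm ahead of it; z points along the fingers, y is the line along which they close (so a half turn about z gives the same grasp; the last joint's range is limited). The gripper opens to 94 mm and grips with 3 to 60 N. Pads are 16 mm wide; open, the fingers measure 119 mm over their backs; the gripper's body (75 mm by 177 mm) begins 78 mm behind the grasp point.
Start: joints at [-1.274, 0.3, 1.521, -0, 1.321, -0.067], TCP at [195.698, -513.996, 230.446] pointing down, gripper open.
Joint ranges: [-3.03, 3.03], [-0.79, 2.21], [0.23, 2.52], [-1.04, 4.18], [0, 3.07], [-2.55, 2.55]. Speed limits (rad/s): [2.22, 2.22, 2.57, 3.14, 3.14, 3.14].

### API

Orientations are given as [roll, pitch, yaw] about the fixed x, y, z axes, in that order (R = Rz(yaw) Ry(pitch) Rx(roll)).
In Python, from cell import manip gives the robot as it stands. The module is installed in compiled form; this text tells all that it offers.
- The arm moves only by the tool step_arm, never from a script. Its argument "series" is one flat list of numbers, 5 for each row, row after row: the shift along the world's x, y, z in mm, then the turn about the world's z in rad, then the closure, from 0 (fully open) to 1 (shut). In form: [dx, dy, dz, spin, jaw, dx, dy, dz, spin, jaw, ...]. A call has 1 to 20 rows; each row shifts and turns the commanded pose from where the row before left it; what a row does not reach is not made up. A row lasts 1/8 s, in which the tool goes at most 62.5 mm and 10.7 degrees, less where a joint would pass 70% of its speed; a pose out of reach is approached as far as the arm can. A call is refused whole if a number of a shift passes 62.5 or a number of a turn 0.188, either way. A call with a gripper value outside its range is refused whole. The fingers move at their own pace and stop on an object; "squeeze" is the grip in N (left out, the last holds). Time passes only in rows, so rows that do not move let the fingers close. It gives the time, the measured TCP pose, the force, the opening and the grip force at its end, in the units of the state.
- manip.read_state(): the state, without advancing time (a new reading comes with each control period).
- manip.camera(name): name is "scene" or "top" or "wrist"; returns (picture, depth): 384x512x3 uint8, blue, green, red; 384x512 float32, mm along the optical axis (not along the pixel's ray), 0 where there is no reading.
- manip.camera_info(name): a dict with "fovy" (degrees; the focal length in pixels is half the picture's height over the tangent of half this angle, whatever the lens; pixels are square), "cx", "cy" (the principal point, pixels), "k1" (the pictures are not rectified: a ray, as slopes to the right and down, at radius r is drawn at 1 + k1 r^2 times it, then the intrinsics apply), "eye" and "orientation" of the camera in the world. Camera axes: x right, y down, z forward; pixel columns grow to the right and rows downward; lengths in mm; the calibration is good to about 2 mm. A picture is of the moment at which its call begins: read the wrist's pose just before it. camera_info takes no time and is no camera call; for the wrist camera it gives the pose at the moment of the call.
- manip.sign_off(): hands the job in; it is judged then, once.
The state is a dict: "clock": time; "joints": joint angles; "qd": joint speeds; "effort": joint torques, N m; "eef_pos": TCP position; "eef_rot": TCP orientation; "wrist_force": force on the tool from outside, world axes, zero at the start; "moment": the same for the moment, N m; "finger_gap": finger opening in mm; "finger_force": force on a finger pad.
Only numpy, scipy, OpenCV 4.12 (cv2) and the standard library are available. Lean on these libraries where they do the work, as an engineer would, in place of code of your own. Each camera call takes 0.05 s, during which the arm holds its last target. There are 200 camera calls.

### The job

Hang the red palm sander by its steel bail on the yellow hook end of the spring-balanced arm. Keep hold of it while the arm sinks, and let go only when the arm has settled and carries the whole weight, so that it neither drops nor springs up; leave it hanging still and upright. Leave the blue sander where it stands.

Things in the scene. Friction and masses are not known exactly. Their poses are not given: they have to be found in the camera images.
- sander_red: RED palm sander, 0.52-0.68 kg, upright on an 84 mm square pad. Origin: centre of underside, z up. Body to z 62 mm. Above it a closed steel bail in the x-z plane: opening 56 mm (x) by 58 mm (z 62-120), through along y; top bar 68 (x) x 8 (y) mm, z 120-126. On it a black grip tab, 14 (x) x 24 (y) mm, z 126-166: pinch it from above along x, fingertips just over the top bar. Dust spout at +y, low.
- sander_blue: Same shape and size as the red sander, origin alike, but with a BLUE body. Not wanted: leave it where it stands, on either side of the red one. A loose white glue bottle (60 mm wide, 140 mm tall) stands near the two sanders; anything held 170 mm above the table clears all three.
- hook_seat (a point): Where the bail must rest: middle of the top face of the arm's yellow end (bar 16 mm wide, 10 thick). Own -y axis points out along the arm to its free end, where 20 mm on a lip 8 mm thick rises 12 mm. Empty, the arm slopes up outward by 0.25 rad, seat 269 mm high. Thread the bail over the free end, opening square to the arm, underside of its top bar 25-45 mm above the seat; then lower.
- swing (a joint): Swing arm angle, rad, about a level pivot 260 mm inward of the seat, 200 mm high: 0 = up on its stop (empty), grows as the end sinks, lower stop 0.6. Sprung and damped (0.6 N m s/rad): starts to sink at about 1.4 N on the seat, then some 18 mm per N. Under the red sander's whole weight it settles at 0.25 to 0.41 (65 to 105 mm lower than empty, near level), the sander clear of the table.
There are look-alikes about, which are no part of the job. Leave any turquoise look-alike of the sander_red alone.

How it is judged (in metres and radians):
On the way:
1. the red sander, still held, rests on the hook and the arm has sunk under it and come to rest (contact force between the fingers and sander_red above 1 N and value of joint swing above 0.18 rad and velocity of joint swing between -0.1 and 0.1 rad/s and horizontal distance between sander_red and hook_seat below 0.04 m and distance between sander_red and hook_seat below 0.14 m), for 0.3 s.
At the end, for the whole second after the job is handed in: The red sander hangs still and upright (0.2 rad) by its bail on the hook end: underside centre within 40 mm horizontally of the seat, 105 to 135 mm from it, over 30 mm above the table; arm at 0.2 to 0.48 rad, slower than 0.15 rad/s; sander under 60 mm/s; blue sander within 30 mm of its start (horizontal distance between sander_red and hook_seat below 0.04 m and distance between sander_red and hook_seat between 0.105 and 0.135 m and height (world z) of sander_red above 0.03 m and angle between sander_red's own z axis and vertical below 0.2 rad and value of joint swing between 0.2 and 0.48 rad and velocity of joint swing between -0.15 and 0.15 rad/s and linear speed of sander_red below 0.06 m/s and distance of sander_blue from where it was at the start of the episode below 0.03 m); the robot touches nothing.
It fails at once if the arm drops or springs up (faster than 0.4 rad/s) with the red sander on it and nobody holding it: released before it had settled (contact force between the fingers and sander_red below 0.05 N and distance between sander_red and hook_seat below 0.16 m and (velocity of joint swing above 0.4 rad/s or velocity of joint swing below -0.4 rad/s)).
It fails at once if the blue sander is pushed or carried more than 30 mm (distance of sander_blue from where it was at the start of the episode above 0.03 m).
It also fails if it takes over 58 s, if anything falls off the work surface, if the arm or the gripper's body presses on something with over 40 N, if the wrist force passes 120 N, or if a joint passes its speed limit or range.

## Working session

There is one attempt and no reset: what is moved stays moved. The work goes in short steps, Python scripts to look and compute and a tool call to move; the robot and the scene stay as the last step left them, time stands still between calls to the robot, and variables do not carry over. Pictures are saved under pics/ and viewed, at most 10 in all, crops included, and the job is handed in when it is done.

Besides the shell and the picture viewer there is one more tool, called after "Emit:" in YAML: its name, and indented under it one key for each argument. step_arm: Moves the arm, as the interface text tells. Its arguments: {"type":"object","properties":{"series":{"type":"array"},"squeeze":{"type":"number"}},"required":["series"]}

```bash
mkdir -p pics
cat > h.py <<'E'
from cell import manip
import numpy as np, cv2
from scipy.spatial.transform import Rotation as R
def grab(n):
    info=manip.camera_info(n); im,d=manip.camera(n); return info,im,d
def cloud(info,d):
    h,w=d.shape; f=h/2/np.tan(np.radians(info["fovy"])/2)
    K=np.array([[f,0,info["cx"]],[0,f,info["cy"]],[0,0,1]],float)
    v,u=np.mgrid[:h,:w]; p=np.stack([u,v],-1).reshape(-1,1,2).astype(float)
    n=cv2.undistortPoints(p,K,np.array([info["k1"],0,0,0,0.])).reshape(h,w,2)
    c=np.dstack([n*d[...,None],d]); o=np.array(info["orientation"])
    M=o if o.shape==(3,3) else R.from_euler("xyz",o).as_matrix()
    P=c@M.T+np.array(info["eye"]); P[d<=0]=np.nan; return P
E
python3 - <<'E'
from h import *
for n in("scene","top"):
    i,im,d=grab(n); print(n,i); cv2.imwrite(f"pics/{n}0.png",im); np.savez(f"{n}0.npz",P=cloud(i,d),im=im)
print(manip.read_state())
E
```

```text
scene {'fovy': 56.60160945632738, 'cx': 250.91352152466945, 'cy': 192.0554327903552, 'k1': 0.01864766862077407, 'eye': array([ 989.24218825,  248.11212885, 1154.05244348]), 'orientation': array([-2.61363243,  0.0029849 ,  2.10376052])}
top {'fovy': 56.33410642326655, 'cx': 255.33352203895728, 'cy': 188.97400834765835, 'k1': -0.09965917399445828, 'eye': array([ 409.14149206,  -29.1993115 , 1459.16713068]), 'orientation': array([-3.07625536, -0.01793384, -1.58074721])}
{'clock': 0.1, 'joints': array([-1.27362206e+00,  3.00400182e-01,  1.52150110e+00, -2.60598643e-05,
        1.32069891e+00, -6.66276961e-02]), 'qd': array([ 0.00021779, -0.00187689, -0.00200445,  0.0004368 , -0.00040784,
       -0.00031458]), 'effort': array([ 2.90969720e-04, -5.32644725e+01, -3.53281474e+01,  7.09205121e-02,
        2.35204550e-02, -4.81727341e-05]), 'eef_pos': array([ 195.62398758, -513.81668715,  229.95905085]), 'eef_rot': array([-3.14058567e+00, -4.18937450e-05,  3.63808403e-01]), 'wrist_force': array([ 0.23710743,  0.12705774, -0.23109528]), 'moment': array([-0.01148463, -0.02121958,  0.01906636]), 'finger_force': 0.0, 'finger_gap': 94.16393201117344}
```

View pics/scene0.png

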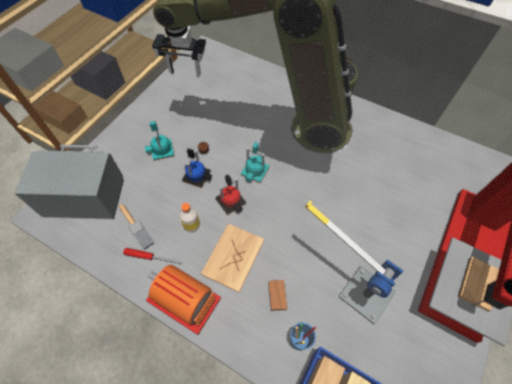

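View pics/top0.png

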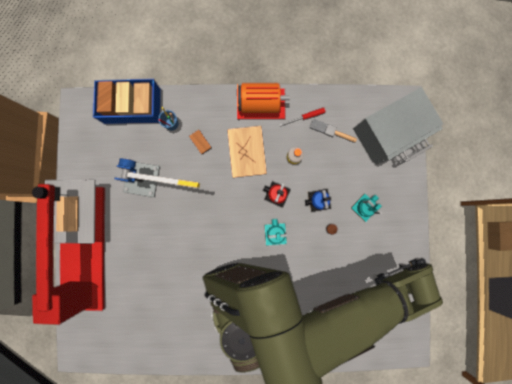

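The candidates in the top view are red (277,194), blue (319,200), and turquoise (276,233) and (366,207). Only (277,194) has a red body; it matches scene (231,195). The arm's yellow end is at top (190,184) and scene (315,208).

Run:
```python
from h import *
ims=[]
for n,box in(("top",(165,165,345,225)),("scene",(170,140,400,310))):
    z=np.load(f"{n}0.npz");P=z["P"];im=z["im"];hsv=cv2.cvtColor(im,cv2.COLOR_BGR2HSV)
    H,S,V=[hsv[...,k].astype(int) for k in range(3)]
    def rep(name,m):
        q=P[m]; q=q[np.isfinite(q).all(1)]
        if len(q): print(n,name,len(q),np.median(q,0).round(1),q.min(0).round(),q.max(0).round())
        return q
    v,u=np.mgrid[:384,:512]
    b=(u>box[0])&(u<box[2])&(v>box[1])&(v<box[3])
    red=((H<6)|(H>174))&(S>150)&(V>70)&b
    r=rep("red",red)
    rep("blue",(H>105)&(H<130)&(S>120)&b&(P[...,1]<0))
    y=rep("yellow",(H>20)&(H<35)&(S>130)&(V>120)&b)
    c=np.median(r,0)
    near=b&(np.hypot(P[...,0]-c[0],P[...,1]-c[1])<70)
    for lo,hi in((1,25),(66,118),(112,132),(132,175)): 
        rep(f"z{lo}-{hi}",near&(P[...,2]>lo)&(P[...,2]<hi))
    cy=y.mean(0); w=np.linalg.svd(y-cy)[2][0]; print("yellow dir",w, "shape",y[np.argsort(y@w)][[0,-1]].round())
    cy2=np.median(y,0)
    beam=(np.abs(P[...,2]-235)<60)&b&(P[...,2]>150)&(P[...,1]>60)
    q=rep("beam",beam); 
    if len(q)>5: 
        w=np.linalg.svd(q-q.mean(0))[2][0]; print(w,q[np.argsort(q@w)][[0,1,-2,-1]].round())
    v0,v1,u0,u1=(160,230,245,345) if n=="top" else(140,220,180,280)
    ims.append(cv2.resize(im[v0:v1,u0:u1],None,fx=4,fy=4,interpolation=cv2.INTER_CUBIC))
ims=[cv2.resize(i,(400,300)) for i in ims]
cv2.imwrite("pics/crop.png",np.hstack(ims))
```

```text
top red 204 [ 480.6 -135.5   59.5] [ 446. -184.    7.] [ 516. -106.  171.]
top blue 193 [ 454.7 -301.1   59.9] [ 420. -345.   11.] [ 491. -277.  167.]
top yellow 94 [508.8 174.8 266. ] [497. 138.  -5.] [544. 255. 289.]
top z1-25 310 [ 470.4 -124.5    5.4] [ 414. -202.    1.] [549. -67.  24.]
top z66-118 15 [ 479.4 -135.6   68.3] [ 455. -174.   66.] [ 512. -124.  114.]
top z112-132 33 [ 476.5 -138.6  125.6] [ 454. -161.  113.] [ 514. -128.  130.]
top z132-175 31 [ 485.2 -142.6  165.8] [ 475. -157.  139.] [ 493. -132.  172.]
yellow dir [ 0.07375923  0.24626142 -0.96639272] shape [[507. 140. 289.]
 [544. 251.  -1.]]
top beam 150 [511.1 192.9 261.1] [497. 135. 242.] [525. 253. 289.]
[-0.13676479 -0.94820702  0.28670339] [[522. 253. 244.]
 [525. 252. 245.]
 [507. 140. 289.]
 [507. 138. 282.]]
scene red 436 [ 514.4 -113.2   63.2] [ 458. -167.   12.] [882.  19. 151.]
scene blue 279 [ 466.5 -300.4   60.7] [ 417. -342.   14.] [ 498. -277.  108.]
scene yellow 189 [514.9 155.  263.3] [ 497. -211.   30.] [667. 208. 290.]
scene z1-25 527 [ 526.6 -103.7    4. ] [ 446. -182.    1.] [584. -43.  24.]
scene z66-118 59 [ 488.6 -136.5   86.5] [ 456. -166.   66.] [ 518. -123.  117.]
scene z112-132 51 [ 494.6 -144.4  125.5] [ 455. -159.  113.] [ 517. -124.  130.]
scene z132-175 62 [ 489.1 -138.   159. ] [ 474. -154.  132.] [ 497. -129.  171.]
yellow dir [ 0.3159736  -0.81249416 -0.48991215] shape [[ 510.  208.  257.]
 [ 666. -211.   47.]]
scene beam 1511 [536.8 371.7 226.5] [192.  60. 175.] [609. 439. 292.]
[6.87799039e-01 7.25900915e-01 5.85953456e-04] [[224.  62. 192.]
 [220.  66. 200.]
 [607. 430. 197.]
 [605. 432. 206.]]
```

View pics/crop.png

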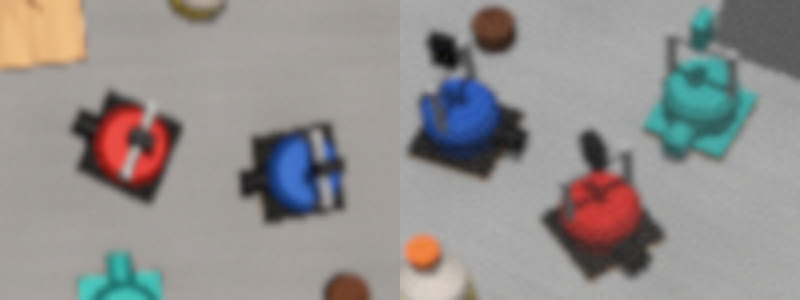

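The crop confirms red at top (277,194): red body, black pad and black tab, spout up-left. The turquoise ones are all turquoise. The tab is at about (484,-141) and 166 mm high, as it must be. The bail yaw is about -0.35. The arm points out along (-0.14,-0.99). I'll hover and check from the wrist camera.

Emit:
step_arm:
  series: [24,31,5,0.071,0,24,31,5,0.071,0,24,31,5,0.071,0,24,31,5,0.071,0,24,31,5,0.071,0,24,31,5,0.071,0,24,31,5,0.071,0,24,31,5,0.071,0,24,31,5,0.071,0,24,31,5,0.071,0,24,31,5,0.071,0,24,31,5,0.071,0,0,0,0,0,0,0,0,0,0,0]
  squeeze: 30

```text
clock: 1.85
eef_pos: [483.4, -142.3, 290.1]
eef_rot: [-3.141, 0.0, 1.215]
wrist_force: [0.4, 0.6, 0.6]
finger_gap: 94.1
finger_force: 0.0
```

```bash
cat > look.py <<'E'
from h import *
import sys
s=manip.read_state(); i,im,d=grab("wrist"); P=cloud(i,d); cv2.imwrite(f"pics/{sys.argv[1]}.png",im)
np.savez("w.npz",P=P,im=im)
print(s["eef_pos"].round(1),s["eef_rot"].round(3),np.array(i["eye"]).round(),s["finger_gap"],s["wrist_force"].round(2))
near=np.hypot(P[...,0]-484,P[...,1]+141)<60
for lo,hi in((3,12),(113,135),(150,175)):
    q=P[near&(P[...,2]>lo)&(P[...,2]<hi)]
    if len(q)>5:
        r=cv2.minAreaRect(q[:,:2].astype(np.float32)); print(lo,len(q),np.median(q,0).round(1),r)
E
python3 look.py w1
```

```text
[ 483.4 -142.3  290.1] [-3.141  0.     1.215] [512. -63. 444.] 94.05581543697126 [0.36 0.58 0.58]
3 40 [ 479.4 -103.1   10.1] ((481.6240539550781, -144.4815673828125), (91.91472625732422, 83.92476654052734), 65.66670227050781)
113 410 [ 483.  -138.3  125.8] ((484.96136474609375, -137.64088439941406), (16.50046730041504, 67.75883483886719), 65.25834655761719)
150 353 [ 484.  -139.   165.7] ((483.4749755859375, -140.8022918701172), (23.49098777770996, 13.998251914978027), 67.64891052246094)
```

View pics/w1.png

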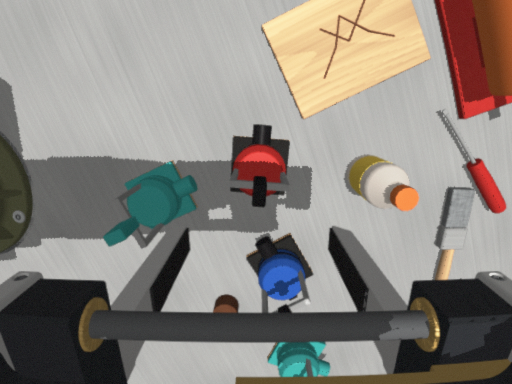

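The wrist view shows the red sander at (260,170), with the bottle clear at (385,185). The measured tab is 23.5x14 mm at (483.5,-140.8), z 165.7, which matches the given size. Turn -0.035, then down to TCP z 155 and close.

Emit:
step_arm:
  series: [0,1.5,-25,-0.035,0,0,0,-25,0,0,0,0,-25,0,0,0,0,-25,0,0,0,0,-20,0,0,0,0,-10,0,0,0,0,-5,0,0,0,0,0,0,0,0,0,0,0,1,0,0,0,0,1,0,0,0,0,1,0,0,0,0,1,0,0,0,0,1,0,0,0,0,1]
  squeeze: 40

```text
clock: 3.65
eef_pos: [483.7, -140.5, 155.4]
eef_rot: [-3.142, -0.0, 1.181]
wrist_force: [-0.5, 0.1, -0.4]
finger_gap: 38.0
finger_force: 0.0
```

Emit:
step_arm:
  series: [0,0,0,0,1,0,0,0,0,1,0,0,0,0,1,0,0,0,0,1,0,0,0,0,1]

```text
clock: 4.28
eef_pos: [483.7, -140.5, 155.4]
eef_rot: [-3.142, 0.0, 1.181]
wrist_force: [0.7, -0.4, -1.9]
finger_gap: 13.5
finger_force: 40.0
```

Run:
```python
from h import *
# hook geometry from the start images: top + scene
for n in("top","scene"):
    z=np.load(f"{n}0.npz");P=z["P"]
    m=(P[...,2]>215)&(P[...,2]<300)&(P[...,0]>480)&(P[...,0]<570)&(P[...,1]>120)&(P[...,1]<400)
    q=P[m]
    for y in range(125,400,15):
        s=q[(q[:,1]>=y)&(q[:,1]<y+15)]
        if len(s): print(n,y,len(s),s.mean(0).round(1),np.ptp(s[:,0]).round(),s[:,2].max().round())
```

```text
top 125 11 [504.7 137.6 277.5] 13.0 289.0
top 140 18 [503.7 146.5 280.8] 15.0 288.0
top 155 22 [506.9 162.3 269.3] 16.0 274.0
top 170 16 [509.  178.4 265.9] 14.0 270.0
top 185 16 [511.2 192.6 261.4] 11.0 266.0
top 200 16 [514.3 207.1 256.6] 13.0 263.0
top 215 20 [515.1 222.4 254.7] 14.0 259.0
top 230 20 [517.5 237.7 250. ] 14.0 254.0
top 245 21 [520.5 253.1 245.5] 17.0 249.0
top 260 18 [523.  268.3 241.1] 15.0 245.0
top 275 20 [526.4 282.8 237.7] 14.0 242.0
top 290 19 [528.8 298.5 233.4] 17.0 237.0
top 305 18 [530.8 312.8 229.7] 15.0 234.0
top 320 19 [534.  328.5 226.3] 15.0 232.0
top 335 15 [535.8 342.6 222.6] 14.0 226.0
top 350 19 [539.9 356.6 218.4] 14.0 222.0
top 365 9 [540.7 372.  216. ] 11.0 219.0
top 380 17 [552.2 388.8 228.9] 49.0 236.0
top 395 7 [536.7 397.5 231.8] 49.0 233.0
scene 125 5 [511.6 137.4 276.8] 1.0 287.0
scene 140 44 [508.5 147.3 279.8] 19.0 292.0
scene 155 37 [511.  162.5 269.9] 16.0 275.0
scene 170 37 [513.  177.4 266.8] 20.0 271.0
scene 185 38 [516.2 192.5 261.8] 19.0 266.0
scene 200 37 [518.6 207.5 258.7] 19.0 263.0
scene 215 38 [520.8 222.4 254.4] 17.0 260.0
scene 230 36 [522.2 237.6 251.3] 18.0 256.0
scene 245 39 [525.1 252.5 248.2] 18.0 255.0
scene 260 38 [528.3 267.6 243.5] 16.0 248.0
scene 275 37 [530.1 282.2 240.2] 17.0 246.0
scene 290 40 [533.3 297.5 235.5] 15.0 243.0
scene 305 39 [535.4 312.6 232.5] 19.0 238.0
scene 320 39 [538.9 327.9 228. ] 18.0 235.0
scene 335 39 [540.7 342.6 223.7] 18.0 228.0
scene 350 35 [543.5 357.1 221. ] 17.0 226.0
scene 365 29 [544.3 371.9 217.4] 17.0 221.0
scene 380 20 [542.1 389.5 226.2] 43.0 238.0
scene 395 12 [535.8 397.8 229.7] 46.0 235.0
```

The grip is good: gap 13.5 mm, 40 N. Seat measured at about (507.5,163.5,269), with outward direction (-0.164,-0.986). Sander yaw must go from -0.391 to -0.165. Lift by 183, then stage 100 mm outside the seat at about (491,65).

Emit:
step_arm:
  series: [0,0,10,0,1,0,0,20,0,1,0,0,30,0,1,0,0,36,0,1,0,0,36,0,1,0,0,30,0,1,0,0,21,0,1,1,10,5,0.026,1,1,25,0,0.04,1,1,30,0,0.04,1,1,35,0,0.04,1,1,35,0,0.04,1,1,30,0,0.04,1,1,25,0,0,1,0,15,0,0,1,0,0,0,0,1,0,0,0,0,1]

```text
clock: 6.4
eef_pos: [490.6, 64.0, 343.2]
eef_rot: [-3.141, 0.0, 1.407]
wrist_force: [0.4, -0.5, -6.0]
finger_gap: 13.7
finger_force: 40.0
```

Run:
```python
from h import *
s=manip.read_state(); print(s["eef_pos"].round(1),s["eef_rot"].round(3),s["wrist_force"].round(2),s["finger_gap"])
out=[]
for n in("wrist","top","scene"):
    i,im,d=grab(n); P=cloud(i,d); np.savez(n+"1.npz",P=P,im=im)
    hsv=cv2.cvtColor(im,cv2.COLOR_BGR2HSV)
    m=(P[...,2]>240)&(P[...,2]<298)&(P[...,0]>480)&(P[...,0]<570)&(P[...,1]>125)&(P[...,1]<270)
    q=P[m]
    for y in range(125,270,12):
        t=q[(q[:,1]>=y)&(q[:,1]<y+12)]
        if len(t): print(n,y,len(t),t.mean(0).round(1),np.percentile(t[:,0],[3,97]).round(1),np.percentile(t[:,2],95).round(1))
    v,u=np.where(m); print(n,"px",u.mean() if len(u) else None,v.mean() if len(v) else None)
    if n=="wrist": out.append(cv2.resize(im,(400,300)))
    if n=="scene": out.append(cv2.resize(im[150:270,230:390],(400,300),interpolation=cv2.INTER_CUBIC))
cv2.imwrite("pics/s1.png",np.hstack(out))
```

```text
[490.6  64.  343.2] [-3.141  0.     1.407] [ 0.42 -0.54 -6.01] 13.707384241657874
wrist 125 2 [509.  136.8 269.1] [508.6 509.3] 269.8
wrist 137 349 [503.  143.7 283.7] [495.3 510.4] 288.0
wrist 149 364 [504.8 155.  273.2] [497.1 512.7] 286.1
wrist 161 370 [507. 167. 269.] [499.2 514.7] 270.8
wrist 173 367 [508.9 179.  265.9] [501.1 516.7] 267.8
wrist 185 361 [510.9 191.  262.7] [503.1 518.7] 264.5
wrist 197 359 [512.9 203.  259.7] [505.  520.7] 261.5
wrist 209 357 [515.2 215.  256.6] [507.  523.4] 258.4
wrist 221 162 [516.5 223.8 254.2] [509.3 524.6] 255.6
wrist px 258.53437383872165 61.159791898922336
top 185 12 [511.2 191.  261.1] [505.9 516.2] 264.2
top 197 16 [513.3 203.4 258.2] [506.7 520.3] 261.3
top 209 12 [515.3 215.7 255.8] [510.2 520.2] 258.3
top 221 14 [515.7 226.7 251.9] [508.4 523.2] 254.3
top 233 18 [517.7 238.6 249.6] [510.7 524.9] 253.0
top 245 16 [519.6 250.9 246.8] [512.9 527. ] 249.4
top 257 16 [521.7 263.4 243.3] [515.  528.9] 246.5
top 269 1 [528.8 269.8 243.5] [528.8 528.8] 243.5
top px 172.21904761904761 181.2095238095238
scene 125 2 [511.9 136.  270.7] [511.3 512.5] 272.0
scene 137 32 [509.  144.1 283. ] [499.3 515.3] 290.0
scene 149 31 [509.7 154.8 272.3] [500.7 517. ] 277.4
scene 161 28 [511.4 166.8 268.6] [502.5 518.2] 272.0
scene 173 30 [513.4 178.9 266.8] [504.1 520.4] 270.4
scene 185 30 [516.2 190.9 262.7] [507. 523.] 266.4
scene 197 30 [518.3 203.  260.1] [508.7 525.2] 265.1
scene 209 30 [519.9 214.9 256.7] [510.3 526.3] 260.4
scene 221 31 [520.9 226.8 254. ] [511.4 527.6] 257.6
scene 233 30 [522.6 238.8 251.2] [513.9 529.4] 254.9
scene 245 30 [524.4 250.7 248. ] [516.6 531.9] 251.1
scene 257 26 [526.6 262.4 245.6] [518.1 533.9] 248.0
scene 269 3 [525.7 269.2 241.4] [519.6 532.4] 242.3
scene px 324.2732732732733 220.41741741741743
```

View pics/s1.png

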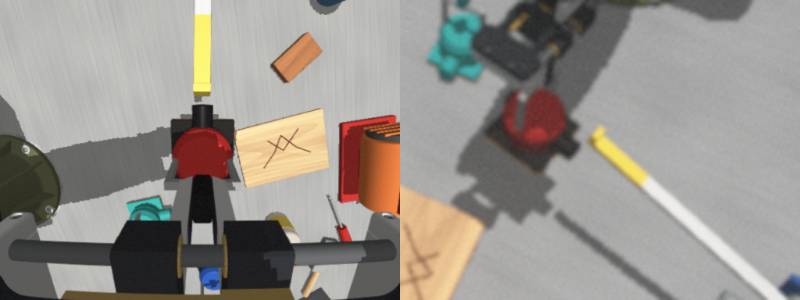

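The sander hangs held at (490.6,64), weighing about 6 N. In the wrist picture the yellow arm at (202,60) lines up with the sander at (203,150). The wrist-measured seat is (506.5,163.5,269). Thread (16,99.5) inward, dropping 5 mm at the end.

Emit:
step_arm:
  series: [1.6,10,0,0,1,1.6,10,0,0,1,1.6,10,0,0,1,1.6,10,0,0,1,1.6,10,0,0,1,1.6,10,0,0,1,1.6,10,-1,0,1,1.6,10,-1,0,1,1.6,10,-1,0,1,1.6,9.5,-2,0,1,0,0,0,0,1,0,0,0,0,1]

```text
clock: 8.05
eef_pos: [506.7, 163.9, 338.5]
eef_rot: [-3.142, 0.0, 1.407]
wrist_force: [1.0, -0.2, -4.5]
finger_gap: 13.8
finger_force: 40.0
```

Run:
```python
from h import *
s=manip.read_state(); print(s["eef_pos"].round(1),s["eef_rot"].round(3),s["wrist_force"].round(2),s["moment"].round(2),s["finger_gap"])
out=[]
for n in("wrist","scene"):
    i,im,d=grab(n); P=cloud(i,d); np.savez(n+"2.npz",P=P,im=im)
    out.append(cv2.resize(im if n=="wrist" else im[150:270,260:420],(400,300),interpolation=cv2.INTER_CUBIC))
cv2.imwrite("pics/s2.png",np.hstack(out))
```

```text
[506.7 163.9 338.5] [-3.142  0.     1.407] [ 0.95 -0.19 -4.48] [-0.07 -0.04  0.  ] 13.8370297851099
```

View pics/s2.png

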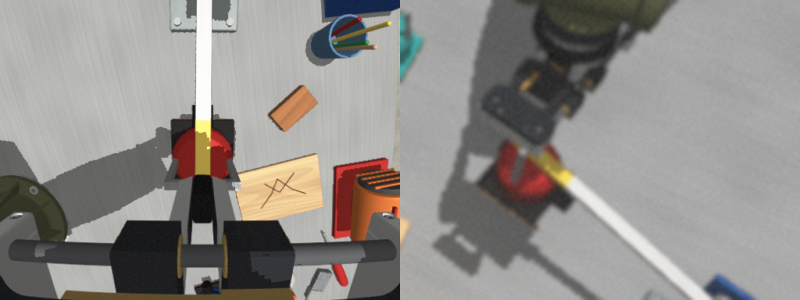

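In the wrist view at (203,150), the bail is over the yellow end and the beam runs through the opening. Now lower, moving slightly outward as the arm sinks.

Emit:
step_arm:
  series: [0,0,-8,0,1,0,0,-8,0,1,0,0,-6,0,1,0,0,-4,0,1,0,0,-4,0,1,0,0,-4,0,1,0,-0.5,-4,0,1,-0.2,-1,-4,0,1,-0.2,-1,-4,0,1,-0.2,-1,-4,0,1,-0.2,-0.7,-4,0,1,0,-0.5,-4,0,1,0,-0.5,-4,0,1,0,-0.5,-4,0,1,0,-0.5,-4,0,1,0,-0.5,-4,0,1,0,0,0,0,1,0,0,0,0,1,0,0,0,0,1]

```text
clock: 10.52
eef_pos: [505.9, 157.4, 264.6]
eef_rot: [3.141, -0.0, 1.407]
wrist_force: [-1.4, -1.5, -2.0]
finger_gap: 14.0
finger_force: 40.0
```

Emit:
step_arm:
  series: [0,-0.3,-4,0,1,0,-0.3,-4,0,1,0,-0.3,-4,0,1,0,-0.2,-4,0,1,0,0,-4,0,1,0,0,-4,0,1,0,0,0,0,1,0,0,0,0,1,0,0,0,0,1,0,0,0,0,1]

```text
clock: 11.78
eef_pos: [506.0, 156.2, 240.6]
eef_rot: [3.141, -0.0, 1.407]
wrist_force: [-0.8, -3.1, -0.1]
finger_gap: 13.8
finger_force: 40.0
```

```bash
cat > chk.py <<'E'
from h import *
import sys
F=[]
for k in range(12):
    i,im,d=grab("wrist"); s=manip.read_state(); F.append(np.r_[s["wrist_force"],s["moment"]])
print("F",np.mean(F,0).round(2),"sd",np.std(F,0).round(2)[:3],s["eef_pos"].round(1),s["finger_force"],s["clock"])
P=cloud(i,d)
m=(P[...,2]>150)&(P[...,2]<330)&(np.abs(P[...,0]-507-.17*(P[...,1]-163.5))<7)&(P[...,1]>170)&(P[...,1]<330)
q=P[m]
a=np.polyfit(np.hypot(q[:,0]-507,q[:,1]-163.5),q[:,2],1); print("beam slope out",-a[0],"swing~",0.25-np.arctan(-a[0]),"z at seat",a[1],len(q))
i,im,d=grab("scene"); P2=cloud(i,d); cv2.imwrite("pics/"+sys.argv[1],cv2.resize(im[140:290,260:460],(800,600),interpolation=cv2.INTER_CUBIC))
E
python3 chk.py c1.png
```

```text
F [-0.4  -2.82 -0.57 -0.65  0.02  0.01] sd [0.64 0.33 0.36] [505.9 156.2 240.5] 39.98390078544617 12.375
beam slope out 0.5990075141791503 swing~ -0.28968941173674667 z at seat 267.0516766800053 5699
```

Emit:
step_arm:
  series: [-0.2,-1,0,0,1,-0.2,-1,-1,0,1,0,0,-1,0,1,0,0,0,0,1,0,0,0,0,1]

```text
clock: 13.05
eef_pos: [505.5, 154.3, 238.5]
eef_rot: [-3.141, -0.0, 1.407]
wrist_force: [0.5, 3.3, -0.5]
finger_gap: 13.6
finger_force: 40.0
```

```bash
sed -i 's/P\[...,2\]>150)&(P\[...,2\]<330)/P[...,2]>170)\&(P[...,2]<240)/; s/,1\]>170)/,1]>205)/' chk.py; python3 chk.py c2.png
```

```text
F [ 0.22  2.71 -0.24  0.57 -0.09  0.  ] sd [0.36 0.45 0.46] [505.5 154.2 238.4] 39.98360216617584 13.65
beam slope out -0.007415473235425574 swing~ 0.257415337316156 z at seat 203.11426830594698 3630
```

View pics/c2.png

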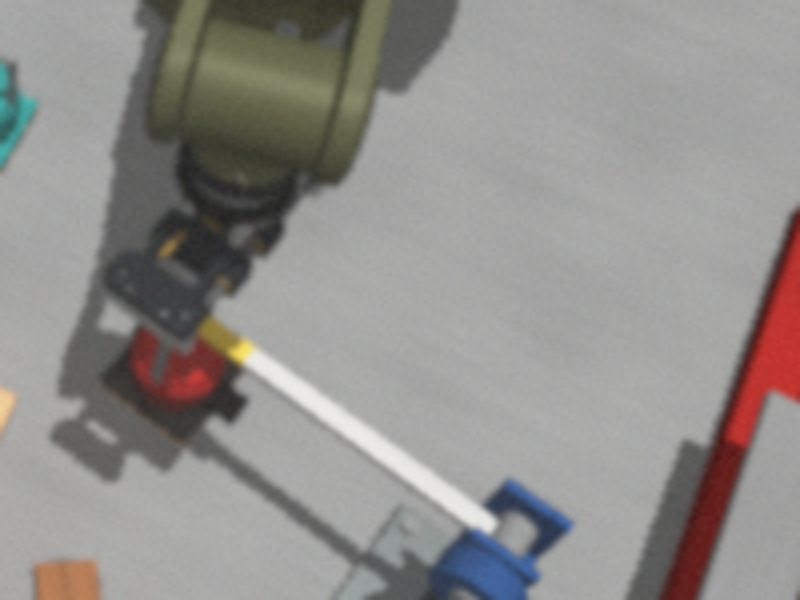

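The beam is now about level (slope -0.007, swing about 0.26) and the residual is -0.24 N. Centre the lateral force, go slightly lower, then re-measure.

Emit:
step_arm:
  series: [0.1,1,-1,0,1,0,0,-2,0,1,0,0,-2,0,1,0,0,0,0,1,0,0,0,0,1,0,0,0,0,1]

```text
clock: 14.45
eef_pos: [505.6, 155.2, 233.5]
eef_rot: [3.142, 0.0, 1.407]
wrist_force: [-0.3, -3.6, -0.7]
finger_gap: 14.2
finger_force: 40.0
```

```bash
python3 chk.py c3.png
```

```text
F [-0.41 -3.41 -0.2  -0.72  0.02 -0.  ] sd [0.54 0.52 0.42] [505.6 155.2 233.4] 39.983800649642944 15.05
beam slope out -0.026677265614536132 swing~ 0.2766709397878019 z at seat 198.25492602310314 3720
```

Emit:
step_arm:
  series: [0,-0.5,-2,0,1,0,0,-1,0,1,0,0,0,0,1,0,0,0,0,1,0,0,0,0,1,0,0,0,0,1]

```text
clock: 15.85
eef_pos: [505.6, 154.8, 230.5]
eef_rot: [3.142, -0.0, 1.407]
wrist_force: [-0.5, 2.3, 0.6]
finger_gap: 14.0
finger_force: 40.0
```

Emit:
step_arm:
  series: [0,0,0,0,1,0,0,0,0,1,0,0,0,0,1,0,0,0,0,1,0,0,0,0,1,0,0,0,0,1]
  squeeze: 4

```text
clock: 16.6
eef_pos: [505.6, 154.6, 230.4]
eef_rot: [-3.142, 0.0, 1.407]
wrist_force: [0.9, 1.7, 0.9]
finger_gap: 14.0
finger_force: 4.0
```

```bash
python3 chk.py c4.png
```

```text
F [ 0.51  0.47  0.23  0.09 -0.16  0.01] sd [0.48 0.46 0.52] [505.6 154.7 230.4] 3.999999985098839 17.2
beam slope out -0.038432960066339686 swing~ 0.28841405380796403 z at seat 195.34006682607205 3742
```

It is balanced: all residual forces are under 0.5 N and swing is about 0.29. Open, wait, then lift clear.

Emit:
step_arm:
  series: [0,0,0,0,0.8,0,0,0,0,0.6,0,0,0,0,0.4,0,0,0,0,0.4,0,0,0,0,0.4,0,0,0,0,0.4,0,0,10,0,0.4,0,0,20,0,0.4,0,0,30,0,0.4,0,0,30,0,0.4,0,0,30,0,0.4,0,0,0,0,0.4,0,0,0,0,0.4,0,0,0,0,0.4,0,0,0,0,0.4]

```text
clock: 19.12
eef_pos: [505.5, 154.7, 349.8]
eef_rot: [-3.141, 0.0, 1.407]
wrist_force: [0.5, -0.5, -0.5]
finger_gap: 56.2
finger_force: 0.0
```

```bash
sed -i 's/P\[...,2\]<240/P[...,2]<235/' chk.py; python3 chk.py c5.png
python3 - <<'E'
from h import *
i,im,d=grab("wrist");P=cloud(i,d);cv2.imwrite("pics/w5.png",im)
near=np.hypot(P[...,0]-505.6,P[...,1]-154.6)<50
for lo,hi in((222,250),(201,208)):
    q=P[near&(P[...,2]>lo)&(P[...,2]<hi)]
    if len(q)>5: print(len(q),np.median(q,0).round(1),cv2.minAreaRect(q[:,:2].astype(np.float32)),np.percentile(q[:,2],98))
E
```

```text
F [-0.05  0.1  -0.27 -0.02 -0.07 -0.01] sd [0.44 0.37 0.48] [505.6 154.7 350.4] 0.0 19.725
beam slope out -0.03465123060227297 swing~ 0.2846373719176258 z at seat 196.14807469241987 1917
399 [505.3 156.3 241.4] ((504.7914123535156, 153.6879425048828), (24.27733039855957, 12.9350004196167), 80.08492279052734) 243.13150665226195
334 [497.2 154.2 201.9] ((504.0973815917969, 147.47544860839844), (37.031463623046875, 67.93397521972656), 81.86299133300781) 206.31889511363227
```

View pics/w5.png

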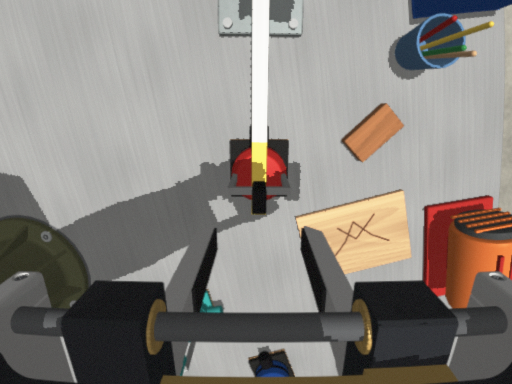

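The wrist view shows the red sander hanging on the yellow end at (259,175), with the fingers clear. Its tab is at (505,154) and its top at 242 mm, so it is upright and still. The arm stayed at about 0.285 rad.

```bash
python3 -c "
from cell import manip
print(manip.sign_off())"
```

```text
the job is handed in; nothing more can be done
None
```

The red sander hangs still and upright on the yellow hook end with the arm settled at about 0.285 rad, the blue sander was not touched, and the job is handed in at about 20 s; no verdict was returned.

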